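# Put the larder containers in their matching holders

## Task

Tidy up the honey jar, the spice jar and the two cartons: put each one into the shallow wooden holder cut to its own shape and size, upright and standing flat on the holder's floor with cartons turned to match the recess, then let go. Keep them upright all the way, set them down rather than dropping them, and leave the little white tin and the salt shaker standing where they are.

Things in the scene. Friction and masses are not known exactly. Their poses are not given: they have to be found in the camera images.
- honey_center (a point): Honey jar: squat round glass jar with amber contents and a wide dark lid, 65 mm across, 86 mm tall, 0.33 kg. It belongs in the large round holder. This point is at its centre, half-way up; z up. Stands loose on the worktop at the start.
- spice_center (a point): Spice jar: slim round jar with a green cap, 44 mm across, 100 mm tall, 0.11 kg. It belongs in the small round holder. This point is at its centre, half-way up; z up. Stands loose on the worktop at the start.
- tall_carton_center (a point): Tall narrow carton, red and orange, 57 mm (along its x) by 37 mm (along its y) and 145 mm tall, 0.09 kg; best gripped across its 37 mm thickness and above the middle, so that a gripper's palm clears its top. It belongs in the narrow rectangular holder, its long side along the holder's long side (either way round). This point is at its centre, half-way up; z up. Stands loose on the worktop at the start.
- wide_carton_center (a point): Wide low carton, red with a green panel, 67 mm (along its x) by 80 mm (along its y) and 94 mm tall, 0.125 kg; gripped across its 67 mm, above the middle so that a gripper's palm clears its top. It belongs in the wide rectangular holder, its long side along the holder's long side (either way round). This point is at its centre, half-way up; z up. Stands loose on the worktop at the start.
- large_round_holder: Shallow wooden holder fixed to the worktop, cork-lined. Origin at the centre of its underside, z up; the floor on which a thing stands is 5 mm above the origin, the rim 15 mm above it, the rim wall 6 mm thick. Large round one: recess 81 mm across, 93 mm outside.
- small_round_holder: Shallow wooden holder fixed to the worktop, cork-lined. Origin at the centre of its underside, z up; the floor on which a thing stands is 5 mm above the origin, the rim 15 mm above it, the rim wall 6 mm thick. Small round one: recess 60 mm across, 72 mm outside.
- narrow_holder: Shallow wooden holder fixed to the worktop, cork-lined. Origin at the centre of its underside, z up; the floor on which a thing stands is 5 mm above the origin, the rim 15 mm above it, the rim wall 6 mm thick. Narrow rectangular one: recess 73 mm along its x by 53 mm along its y, 85 by 65 mm outside.
- wide_holder: Shallow wooden holder fixed to the worktop, cork-lined. Origin at the centre of its underside, z up; the floor on which a thing stands is 5 mm above the origin, the rim 15 mm above it, the rim wall 6 mm thick. Wide, nearly square one: recess 78 mm along its x by 96 mm along its y, 90 by 108 mm outside.
- small_tin: Little round white tin with a dark red knob, 50 mm across, 35 mm tall, loose; not to be moved. Origin at the centre of its underside.
- shaker: Glass salt shaker with a steel top, 47 mm across, 112 mm tall, loose; not to be moved. Origin at the centre of its underside.
Mind the look-alikes: they are no part of the job. What is shaped like the part that bears honey_center but blue is not meant.

How it is judged:
At the end, for the whole second after the job is handed in: Each of the four containers stands released and at rest in its own holder: centre within 14 mm of the holder's centre (seen from above), underside on the holder's floor (within about 3 mm), upright within 0.06 rad, cartons with their long side along the holder's long side (within 0.4 rad) (horizontal distance between honey_center and large_round_holder below 0.014 m and z of honey_center in the frame of large_round_holder between 0.044 and 0.051 m and angle between each of honey_center, spice_center, tall_carton_center, wide_carton_center's own z axis and vertical below 0.06 rad and linear speed of each of honey, spice, tall_carton, wide_carton below 0.02 m/s and angular speed of each of honey, spice, tall_carton, wide_carton below 0.2 rad/s and contact force between the fingers and honey below 0.1 N and horizontal distance between spice_center and small_round_holder below 0.014 m and z of spice_center in the frame of small_round_holder between 0.051 and 0.058 m and contact force between the fingers and spice below 0.1 N and horizontal distance between tall_carton_center and narrow_holder below 0.014 m and z of tall_carton_center in the frame of narrow_holder between 0.0735 and 0.0805 m and contact force between the fingers and tall_carton below 0.1 N and angle between the x axis of tall_carton_center and the x axis of narrow_holder, either way round below 0.4 rad and horizontal distance between wide_carton_center and wide_holder below 0.014 m and z of wide_carton_center in the frame of wide_holder between 0.048 and 0.055 m and contact force between the fingers and wide_carton below 0.1 N and angle between the x axis of wide_carton_center and the x axis of wide_holder, either way round below 0.4 rad); the robot touches nothing.
It fails at once if a container is dropped or thrown (falls freely from more than about 2 cm) ((contact force between the fingers and honey below 0.01 N and linear speed of honey above 0.65 m/s) or (contact force between the fingers and spice below 0.01 N and linear speed of spice above 0.65 m/s) or (contact force between the fingers and tall_carton below 0.01 N and linear speed of tall_carton above 0.65 m/s) or (contact force between the fingers and wide_carton below 0.01 N and linear speed of wide_carton above 0.65 m/s)).
It fails at once if a container is tipped over (angle between any of honey_center, spice_center, tall_carton_center, wide_carton_center's own z axis and vertical above 0.8 rad).
It fails at once if the small tin is shoved by more than 25 mm or tipped (distance of small_tin from where it was at the start of the episode above 0.025 m or angle between small_tin's own z axis and vertical above 0.5 rad).
It fails at once if the shaker is shoved by more than 25 mm or tipped (distance of shaker from where it was at the start of the episode above 0.025 m or angle between shaker's own z axis and vertical above 0.5 rad).
It also fails if it takes over 120 s, if anything falls off the work surface, if the arm or the gripper's body presses on something with over 40 N, if the wrist force passes 120 N, or if a joint passes its speed limit or range.

## Robot

A 6-joint arm with a two-finger parallel gripper is mounted at the origin on a cart in front of the work surface, level with it; the furniture and walls round the work are solid. World frame = base frame: x ahead of the robot, y to its left, z up, the work surface at z = 0. Lengths are in m, angles in rad, forces in N, time in s.
With the tool pointing down it reaches from about 0.3 to 0.775 m from the base axis. Payload 14.6 kg.
Tool frame: the origin (TCP) lies midway between the tips of the shut fingers; the grasp point (between the pads) lies 19 mm behind it (ctrl.tcp_to_grasp is the z of the grasp point in the tool frame, in m); z points along the fingers, y is the line along which they close (so a half turn about z gives the same grasp; the last joint's range is limited). The gripper opens to 94 mm and grips with 3 to 60 N. Pads are 16 mm wide; open, the fingers measure 119 mm over their backs; the gripper's body (75 mm by 177 mm) begins 78 mm behind the grasp point.
Start: joints at [-1.311, 0.3, 1.521, -0, 1.321, -0.067], TCP at [0.177, -0.521, 0.205] pointing down, gripper open.
Joint ranges: [-3.03, 3.03], [-0.79, 2.21], [0.23, 2.52], [-1.04, 4.18], [0, 3.07], [-2.55, 2.55]. Speed limits (rad/s): [2.22, 2.22, 2.57, 3.14, 3.14, 3.14].

## Interface

Orientations are given as [roll, pitch, yaw] about the fixed x, y, z axes, in that order (R = Rz(yaw) Ry(pitch) Rx(roll)).
In Python, from station import monitor, camera, ctrl gives the robot as it stands.
- The arm moves only by the tool apply_moves, never from a script. Its argument "plan" is one flat list of numbers, 4 for each row, row after row: the shift along the tool's x, y, z in mm, then the turn about the tool's z in rad. In form: [dx, dy, dz, spin, dx, dy, dz, spin, ...]. A call has 1 to 20 rows; each row shifts and turns the commanded pose from where the row before left it, along the tool's axes as they then stand; what a row does not reach is not made up. A row lasts 1/10 s, in which the tool goes at most 50 mm and 8.59 degrees, less where a joint would pass 70% of its speed; a pose out of reach is approached as far as the arm can. A call is refused whole if a number of a shift passes 50 or a number of a turn 0.15, either way. A call with a gripper value outside its range is refused whole. "hand" is the gripper command: -1 is shut, 1 is fully open, values between are in proportion, set as the call begins (left out, the last holds). The fingers move at their own pace and stop on an object; "squeeze" is the grip in N (left out, the last holds). Time passes only in rows, so rows that do not move let the fingers close. It gives the time, the measured TCP pose, the force, the opening and the grip force at its end, in the units of the state.
- monitor.get_obs(): the state, without advancing time (a new reading comes with each control period).
- camera(name): name is "scene" or "top"; returns a dict with "image" (480x640x3 uint8, red, green, blue), "range_z" (480x640 float32, m along the optical axis (not along the pixel's ray), 0 where there is no reading), "mtx" (3x3 intrinsics, pixels), "rvec" (rotation vector, rad) and "tvec" (3), from world to camera coordinates, as OpenCV has them. Camera axes: x right, y down, z forward; pixel columns grow to the right and rows downward; lengths in m; the calibration is good to about 2 mm. A picture is of the moment at which its call begins.
- ctrl.hand_in(): hands the job in; it is judged then, once.
The state is a dict: "time_s": time; "qpos": joint angles; "joint_vel": joint speeds; "tau": joint torques, N m; "ee_pos": TCP position; "eef_rot": TCP orientation; "force": force on the tool from outside, world axes, zero at the start; "moment": the same for the moment, N m; "grip_width": finger opening in m; "grip_force": force on a finger pad.
Only numpy, scipy, OpenCV 4.12 (cv2) and the standard library are available. Lean on these libraries where they do the work, as an engineer would, in place of code of your own. Each camera call takes 0.05 s, during which the arm holds its last target. There are 200 camera calls.

## Working session

There is one attempt and no reset: what is moved stays moved. The work goes in short steps, Python scripts to look and compute and a tool call to move; the robot and the scene stay as the last step left them, time stands still between calls to the robot, and variables do not carry over. Pictures are saved under pics/ and viewed, at most 14 in all, crops included, and the job is handed in when it is done.

Besides the shell and the picture viewer there is one more tool, called after "Call:" as name(argument=value, ...), one argument or row to a line, values as JSON. apply_moves: Moves the arm, as the interface text tells. Its arguments: {"type":"object","properties":{"plan":{"type":"array","items":{"type":"number"}},"hand":{"type":"number"},"squeeze":{"type":"number"}},"required":["plan"]}

```bash
mkdir -p pics; python3 - <<'E'
from station import monitor, camera, ctrl
import cv2,numpy as np
for n in("scene","top"):
    c=camera(n); cv2.imwrite(f"pics/{n}0.png",c["image"][:,:,::-1]); np.savez(f"{n}0.npz",**{k:c[k] for k in c})
    R=cv2.Rodrigues(np.array(c["rvec"],float))[0]; print(n,-R.T@np.ravel(c["tvec"]),R[2])
print(monitor.get_obs(),ctrl.tcp_to_grasp)
E
```

```text
scene [-0.22328074 -0.70436721  1.3706225 ] [ 0.43298303  0.44377502 -0.78459508]
top [0.17939533 0.09215494 1.58551508] [ 0.21118256 -0.03365995 -0.9768669 ]
{'time_s': 0.1, 'qpos': array([-1.31060992e+00,  3.00402789e-01,  1.52150794e+00, -5.54040351e-05,
        1.32070456e+00, -6.66037819e-02]), 'joint_vel': array([ 0.0001071 , -0.00099912, -0.00376243, -0.00166363, -0.00024004,
       -0.00044721]), 'tau': array([ 7.13068366e-04, -5.32645297e+01, -3.53278971e+01,  7.09955301e-02,
        2.35056173e-02, -5.92326342e-05]), 'ee_pos': array([ 0.17647387, -0.52067281,  0.20495474]), 'eef_rot': array([-3.14056871e+00, -1.45137502e-05,  3.26803925e-01]), 'force': array([-1.06474742,  0.42486195, -0.2824265 ]), 'moment': array([ 0.00370447, -0.05344016, -0.01126243]), 'grip_force': 0.0, 'grip_width': 0.09348667158204482} -0.0188
```

View pics/top0.png

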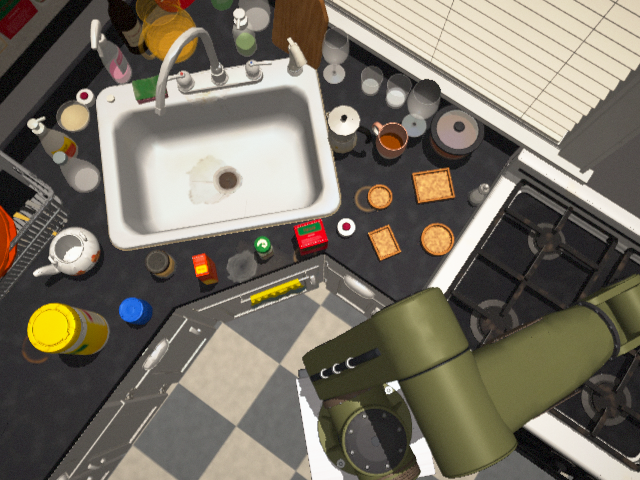

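View pics/scene0.png

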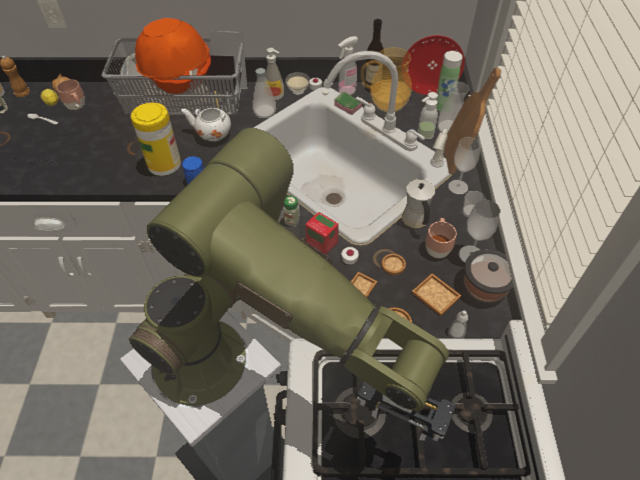

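The top picture shows the honey jar at (160,265), tall carton (205,268), spice (263,245), wide carton (310,237), tin (346,227), narrow holder (385,242), large round holder (437,238), small round holder (380,196), wide holder (434,185) and shaker (480,194). The blue jar at (135,311) is the look-alike. Next I'll make an orthorectified view with heights.

```bash
cat > h.py <<'E'
import numpy as np,cv2
def cloud(c):
    z=c["range_z"].astype(float); v,u=np.mgrid[:480,:640]; K=c["mtx"]
    P=np.stack([(u-K[0,2])/K[0,0]*z,(v-K[1,2])/K[1,1]*z,z],-1)
    R=cv2.Rodrigues(np.array(c["rvec"],float))[0]
    return (P-np.ravel(c["tvec"]))@R
E
python3 - <<'E'
from h import *
c=dict(np.load("top0.npz")); P=cloud(c); 
for n,(u,v) in dict(honey=(160,263),tall=(205,262),spice=(263,243),wide=(311,230),tin=(346,227),nar=(384,242),lr=(437,238),sr=(380,196),wh=(434,185),sh=(483,187),top=(250,265),counter=(400,215),faucet=(185,40),moka=(343,120),mug=(390,140)).items(): print(n,P[v,u].round(3))
im=cv2.resize(c["image"][165:345,110:510,::-1],None,fx=2,fy=2,interpolation=cv2.INTER_CUBIC)
cv2.imwrite("pics/crop.png",im)
E
```

```text
honey [0.506 0.458 0.085]
tall [0.476 0.331 0.144]
spice [0.509 0.18  0.099]
wide [0.523 0.05  0.097]
tin [ 0.529 -0.049  0.033]
nar [ 0.474 -0.148  0.009]
lr [ 0.461 -0.299  0.   ]
sr [ 0.609 -0.165  0.001]
wh [ 0.614 -0.324  0.002]
sh [ 0.558 -0.425  0.103]
top [ 0.476  0.232 -0.002]
counter [ 0.543 -0.209  0.004]
faucet [0.973 0.273 0.35 ]
moka [ 0.791 -0.084  0.155]
mug [ 0.761 -0.221  0.027]
```

View pics/crop.png

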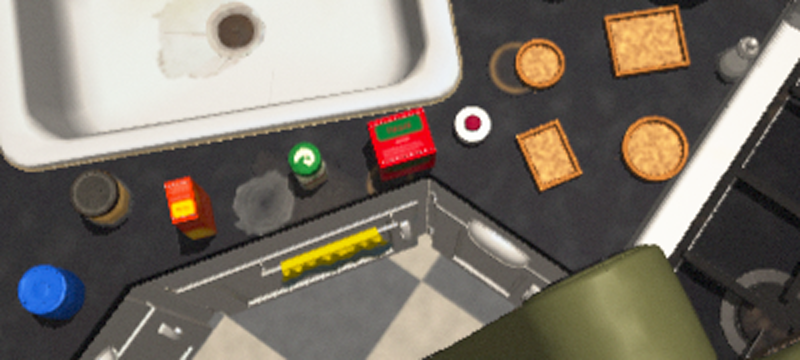

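The crop confirms the identifications: dark lid at crop (100,197), red/orange carton (190,205), green cap (305,158), red/green carton (402,143). Now I'll fit the tops and holders.

```bash
cat >> h.py <<'E'
def plane(c,uv,z):
    K=c["mtx"];R=cv2.Rodrigues(np.array(c["rvec"],float))[0]; o=-R.T@np.ravel(c["tvec"])
    d=np.c_[np.asarray(uv,float),np.ones(len(uv))]@np.linalg.inv(K).T@R
    return o[:2]+((z-o[2])/d[:,2:])*d[:,:2]
def tops(c,items,P):
    for n,(x,y,h,r,tol) in items.items():
        m=(np.hypot(P[...,0]-x,P[...,1]-y)<r)&(abs(P[...,2]-h)<tol)
        m=cv2.morphologyEx(m.astype(np.uint8),cv2.MORPH_OPEN,np.ones((2,2)))
        v,u=np.nonzero(m); q=plane(c,np.c_[u,v],h).astype(np.float32)
        (cx,cy),s,a=cv2.minAreaRect(q); print(n,len(q),"med z %.3f"%np.median(P[m>0][:,2]),"rect",round(cx,4),round(cy,4),np.round(s,3),"ang",round(a,1),"mean",q.mean(0).round(4))
E
python3 - <<'E'
from h import *
c=dict(np.load("top0.npz")); P=cloud(c)
tops(c,dict(honey=(.506,.458,.086,.06,.012),tall=(.48,.331,.145,.06,.02),spice=(.509,.18,.1,.05,.015),wide=(.52,.05,.094,.07,.012),tin=(.529,-.049,.03,.05,.012),sh=(.56,-.43,.1,.05,.02)),P)
hsv=cv2.cvtColor(c["image"],cv2.COLOR_RGB2HSV)
for n,(u0,v0,h) in dict(nar=(384,242,.015),lr=(437,239,.015),sr=(380,197,.015),wh=(434,185,.015)).items():
    m=cv2.inRange(hsv,(5,90,110),(25,255,255)); 
    _,lab=cv2.connectedComponents(m); v,u=np.nonzero(lab==lab[v0,u0]); q=plane(c,np.c_[u,v],h).astype(np.float32)
    (cx,cy),s,a=cv2.minAreaRect(q); print(n,len(q),round(cx,4),round(cy,4),np.round(s,3),round(a,1))
# wide/tall carton top by colour: dense red edges
E
```

```text
honey 469 med z 0.083 rect 0.5085 0.4628 [0.063 0.063] ang 83.7 mean [0.5085 0.4639]
tall 322 med z 0.142 rect 0.466 0.3397 [0.058 0.038] ang 3.7 mean [0.466  0.3401]
spice 216 med z 0.097 rect 0.5026 0.1814 [0.042 0.04 ] ang 80.0 mean [0.503  0.1819]
wide 707 med z 0.091 rect 0.5102 0.0513 [0.067 0.078] ang 7.2 mean [0.5102 0.0512]
tin 251 med z 0.026 rect 0.5267 -0.0504 [0.047 0.046] ang 80.0 mean [ 0.5267 -0.0507]
sh 90 med z 0.093 rect 0.5504 -0.4272 [0.027 0.029] ang 76.6 mean [ 0.5508 -0.4283]
nar 710 0.473 -0.1481 [0.087 0.066] 12.8
lr 836 0.4568 -0.2962 [0.092 0.089] 80.0
sr 577 0.6053 -0.1431 [0.072 0.107] 2.0
wh 1130 0.6126 -0.3183 [0.108 0.092] 88.9
```

Call:
apply_moves(
  plan=[0,0,0,-0.06,0,0,0,-0.124,0,0,0,-0.124,0,0,0,-0.124,0,0,0,-0.124,0,0,0,-0.124,0,0,0,-0.124,0,0,0,-0.124,0,0,0,-0.124,0,0,0,-0.124,0,0,0,-0.064,0,0,0,0],
  hand=1,
  squeeze=20,
)

```text
time_s: 1.3
ee_pos: [0.1765, -0.5208, 0.2051]
eef_rot: [-3.141, -0.001, 1.568]
force: [-0.3, -0.1, -0.4]
grip_width: 0.0938
grip_force: 0.0
```

```bash
python3 - <<'E'
from h import *
c=dict(np.load("top0.npz")); P=cloud(c)
hsv=cv2.cvtColor(c["image"],cv2.COLOR_RGB2HSV)
m=cv2.inRange(hsv,(5,90,140),(25,255,255)); m=cv2.morphologyEx(m,cv2.MORPH_OPEN,np.ones((5,5)))
for n,(u0,v0) in dict(lr=(437,239),sr=(380,197)).items():
    _,lab=cv2.connectedComponents(m); v,u=np.nonzero(lab==lab[v0,u0]); q=plane(c,np.c_[u,v],.015).astype(np.float32)
    print(n,len(q),cv2.minAreaRect(q),q.mean(0),cv2.minEnclosingCircle(q))
E
```

```text
lr 712 ((0.45459291338920593, -0.2899889051914215), (0.08083450049161911, 0.08280240744352341), 77.22343444824219) [ 0.4540198  -0.29071587] ((0.4562202990055084, -0.29486048221588135), 0.045933183282613754)
sr 397 ((0.6042779088020325, -0.15929260849952698), (0.062351617962121964, 0.062051448971033096), 78.96479797363281) [ 0.6029732 -0.1578108] ((0.6055958867073059, -0.16092230379581451), 0.03551424294710159)
```

Call:
apply_moves(
  plan=[10,6,0,0,20,12,0,0,30,17,0,0,32,19,0,0,32,19,0,0,32,19,0,0,32,19,0,0,32,19,0,0,32,19,0,0,32,19,0,0,32,19,0,0,32,19,0,0,32,19,0,0,32,19,0,0,32,19,0,0,32,19,0,0,32,18,0,0,32,17,0,0,22,10,0,0,10,5,0,0],
)

```text
time_s: 3.3
ee_pos: [0.5108, 0.0519, 0.2052]
eef_rot: [-3.141, -0.0, 1.567]
force: [0.0, 0.6, -1.2]
grip_width: 0.094
grip_force: 0.0
```

Call:
apply_moves(
  plan=[0,0,0,-0.06,0,0,0,-0.06,0,0,0,0,0,0,0,0],
)

```text
time_s: 3.7
ee_pos: [0.5106, 0.0495, 0.2055]
eef_rot: [3.142, 0.0, 1.684]
force: [-0.2, -0.2, 0.8]
grip_width: 0.094
grip_force: 0.0
```

```bash
python3 - <<'E'
from station import camera,monitor
import cv2,numpy as np
from h import *
c=camera("scene"); cv2.imwrite("pics/s1.png",cv2.resize(c["image"][130:380,230:540,::-1],None,fx=2.4,fy=2.4))
P=cloud(c); tops(c,dict(spice=(.503,.1815,.1,.05,.012),wide=(.51,.05,.094,.07,.012)),P)
m=(P[...,2]<.02)
hsv=cv2.cvtColor(c["image"],cv2.COLOR_RGB2HSV)
m=cv2.inRange(hsv,(5,90,110),(25,255,255))
_,lab,st,ce=cv2.connectedComponentsWithStats(m)
for i in range(1,len(st)):
    if st[i,4]>150:
        v,u=np.nonzero(lab==i); q=plane(c,np.c_[u,v],.015).astype(np.float32); r=cv2.minAreaRect(q)
        if .4<r[0][0]<.7 and -.4<r[0][1]<0: print(st[i,4],np.round(r[0],4),np.round(r[1],3),round(r[2],1))
print(monitor.get_obs()["ee_pos"])
E
```

```text
spice 144 med z 0.100 rect 0.5063 0.1777 [0.05 0.04] ang 46.8 mean [0.5055 0.1766]
wide 506 med z 0.093 rect 0.5118 0.0449 [0.072 0.085] ang 6.8 mean [0.512 0.045]
366 [ 0.6066 -0.1599] [0.071 0.069] 41.4
563 [ 0.4722 -0.1475] [0.086 0.068] 12.7
1001 [ 0.6117 -0.3174] [0.11  0.092] 88.9
762 [ 0.4554 -0.2936] [0.093 0.091] 39.6
[0.5106153  0.04953371 0.2055124 ]
```

View pics/s1.png

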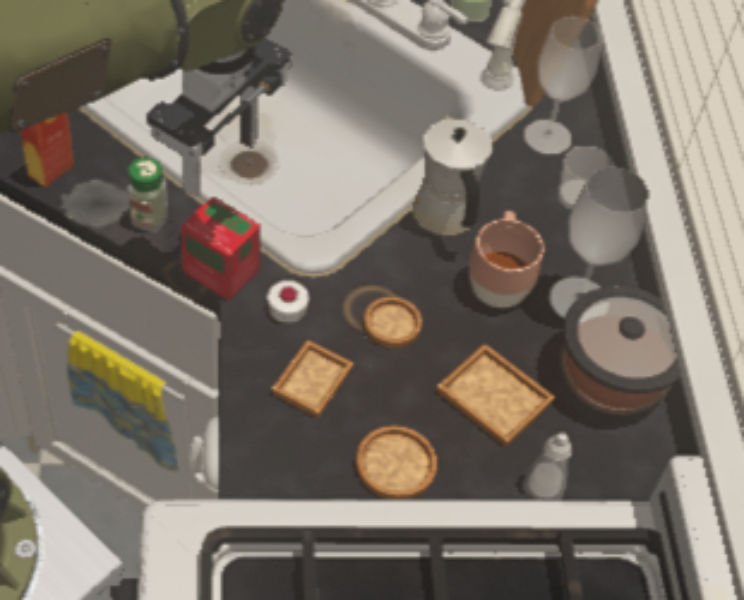

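The gripper stands over the wide carton (crop 220,245), and the holders agree across both cameras. Descend and grip.

Call:
apply_moves(
  plan=[0,0,12,0,0,0,25,0,0,0,25,0,0,0,25,0,0,0,25,0,0,0,25,0,0,0,15,0,0,0,10,0,0,0,0,0,0,0,0,0],
)

```text
time_s: 4.75
ee_pos: [0.511, 0.0497, 0.0438]
eef_rot: [3.141, 0.0, 1.686]
force: [-0.2, 0.6, -0.4]
grip_width: 0.094
grip_force: 0.0
```

Call:
apply_moves(
  plan=[0,0,0,0,0,0,0,0,0,0,0,0,0,0,0,0,0,0,0,0,0,0,0,0,0,0,0,0,0,0,0,0],
  hand=-1,
  squeeze=20,
)

```text
time_s: 5.55
ee_pos: [0.5112, 0.0498, 0.0439]
eef_rot: [3.141, 0.0, 1.687]
force: [0.3, 0.6, 5.5]
grip_width: 0.0673
grip_force: 20.0
```

Call:
apply_moves(
  plan=[0,0,-5,0,0,0,-12,0,0,0,-20,0,0,0,-20,0,0,0,-20,0,0,0,-20,0,0,0,-20,0,0,0,-20,0,0,0,-10,0,0,0,-5,0,0,0,0,0.06,0,0,0,0.056,0,0,0,0,0,0,0,0],
)

```text
time_s: 6.95
ee_pos: [0.5106, 0.0498, 0.195]
eef_rot: [-3.141, 0.0, 1.572]
force: [-0.7, 0.7, -1.1]
grip_width: 0.0669
grip_force: 20.0
```

Call:
apply_moves(
  plan=[-10,3,0,0,-20,5,0,0,-26,7,0,0,-26,7,0,0,-26,7,0,0,-26,7,0,0,-26,7,0,0,-26,7,0,0,-26,7,0,0,-26,7,0,0,-26,7,0,0,-26,7,0,0,-26,7,0,0,-26,7,0,0,-18,6,0,0,-8,3,0,0,0,0,0,0.02,0,0,0,0,0,0,0,0],
)

```text
time_s: 8.85
ee_pos: [0.6118, -0.3174, 0.1957]
eef_rot: [3.142, -0.0, 1.552]
force: [-0.0, 0.1, -1.3]
grip_width: 0.0675
grip_force: 20.0
```

```bash
python3 - <<'E'
from station import camera,monitor
import cv2,numpy as np
from h import *
c=camera("top"); cv2.imwrite("pics/t2.png",cv2.resize(c["image"][120:300,330:550,::-1],None,fx=3,fy=3))
c=camera("scene"); cv2.imwrite("pics/s2.png",cv2.resize(c["image"][180:380,330:540,::-1],None,fx=3,fy=3))
print(monitor.get_obs()["ee_pos"])
E
```

```text
[ 0.61189561 -0.31751978  0.19580478]
```

View pics/s2.png

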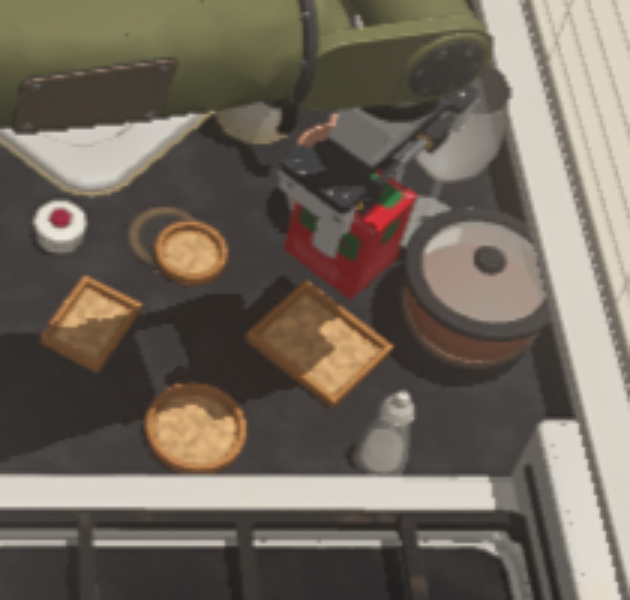

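Carton is held upright over the wide holder (crop 320,345). I'll check the pot's height before lowering.

```bash
python3 - <<'E'
from h import *
P=cloud(dict(np.load("top0.npz"))); m=(P[...,0]>.66)&(P[...,0]<.85)&(P[...,1]<-.33)&(P[...,1]>-.52)&(P[...,2]<.4)
q=P[m&(P[...,2]>.03)]; print(q[:,2].max(),q.min(0),q.max(0)); print(q[(q[:,0]<.72)&(q[:,1]>-.37)].max(0) if len(q) else 0)
E
```

```text
0.3992960421519043 [ 0.66241577 -0.51998102  0.03002864] [ 0.84999573 -0.33008549  0.39929604]
[ 0.71991905 -0.33018203  0.09383114]
```

Near the body the pot is at most 94 mm tall, well under the body's 146 mm. Lowering.

Call:
apply_moves(
  plan=[0,0,10,0,0,0,20,0,0,0,20,0,0,0,20,0,0,0,20,0,0,0,20,0,0,0,15,0,0,0,10,0,0,0,5,0,0,0,3,0,0,0,2,0,0,0,1,0,0,0,0,0,0,0,0,0],
)

```text
time_s: 10.35
ee_pos: [0.612, -0.3183, 0.0498]
eef_rot: [3.141, 0.0, 1.551]
force: [0.2, -0.5, -1.6]
grip_width: 0.0676
grip_force: 20.0
```

Call:
apply_moves(
  plan=[0,0,1,0,0,0,0,0,0,0,0,0],
)

```text
time_s: 10.65
ee_pos: [0.612, -0.3184, 0.0488]
eef_rot: [3.141, 0.0, 1.551]
force: [0.2, 0.5, 2.2]
grip_width: 0.067
grip_force: 20.0
```

Call:
apply_moves(
  plan=[0,0,0,0,0,0,0,0,0,0,0,0,0,0,0,0,0,0,0,0,0,0,0,0],
  hand=1,
)

```text
time_s: 11.25
ee_pos: [0.6118, -0.3182, 0.0484]
eef_rot: [-3.142, -0.0, 1.551]
force: [0.3, -0.5, 0.2]
grip_width: 0.0938
grip_force: 0.0
```

Call:
apply_moves(
  plan=[0,0,-10,0,0,0,-25,0,0,0,-30,0,0,0,-30,0,0,0,-30,0,0,0,-25,0,0,0,-12,0,0,0,0,0],
)

```text
time_s: 12.05
ee_pos: [0.6122, -0.3185, 0.2124]
eef_rot: [3.139, 0.001, 1.551]
force: [0.3, -0.0, -0.6]
grip_width: 0.0938
grip_force: 0.0
```

Call:
apply_moves(
  plan=[0,0,0,-0.02,12,-3,0,0,25,-5,0,0,32,-7,0,0,32,-7,0,0,32,-7,0,0,32,-7,0,0,32,-7,0,0,32,-7,0,0,32,-7,0,0,32,-7,0,0,32,-7,0,0,32,-7,0,0,32,-7,0,0,32,-7,0,0,32,-7,0,0,32,-7,0,0,14,-3,0,0,0,0,0,0,0,0,0,0],
)

```text
time_s: 14.05
ee_pos: [0.5029, 0.18, 0.2098]
eef_rot: [-3.141, 0.001, 1.571]
force: [0.8, -0.2, 0.8]
grip_width: 0.0939
grip_force: 0.0
```

```bash
python3 - <<'E'
from station import camera,monitor
from h import *
c=camera("scene"); cv2.imwrite("pics/s3.png",cv2.resize(c["image"][100:380,240:540,::-1],None,fx=2.1,fy=2.1))
P=cloud(c); tops(c,dict(wide=(.612,-.318,.099,.07,.01),spice=(.503,.18,.1,.045,.015)),P)
c=camera("top"); P=cloud(c); tops(c,dict(wide=(.612,-.318,.099,.07,.01),tall=(.466,.34,.145,.06,.02)),P)
print(monitor.get_obs()["ee_pos"])
E
```

```text
wide 603 med z 0.098 rect 0.6081 -0.3203 [0.081 0.071] ang 88.8 mean [ 0.6085 -0.3205]
spice 154 med z 0.099 rect 0.5049 0.1763 [0.054 0.04 ] ang 46.8 mean [0.5046 0.1756]
wide 676 med z 0.097 rect 0.607 -0.3156 [0.079 0.067] ang 88.6 mean [ 0.607  -0.3157]
tall 324 med z 0.142 rect 0.4659 0.3401 [0.058 0.037] ang 3.7 mean [0.466  0.3402]
[0.50308651 0.17961295 0.2101068 ]
```

View pics/s3.png

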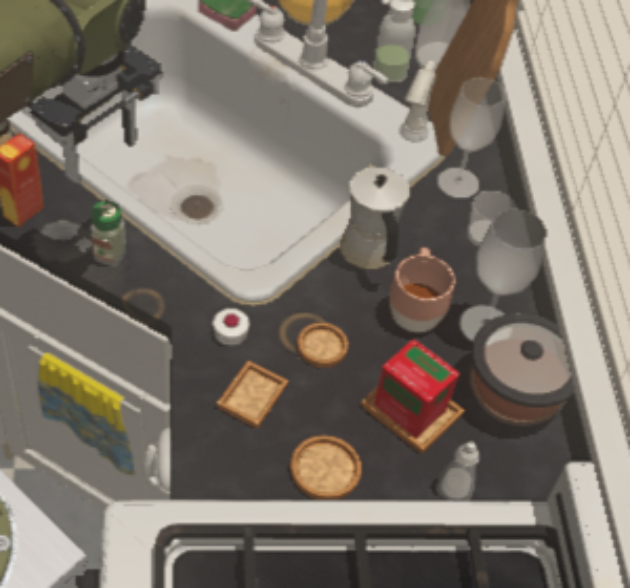

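The wide carton stands in its holder (crop 418,390), within about 5 mm. Now the spice jar.

Call:
apply_moves(
  plan=[0,0,12,0,0,0,25,0,0,0,25,0,0,0,25,0,0,0,25,0,0,0,25,0,0,0,16,0,0,0,10,0,0,0,0,0,0,0,0,0],
)

```text
time_s: 15.15
ee_pos: [0.5031, 0.1806, 0.0478]
eef_rot: [3.141, -0.0, 1.57]
force: [0.6, 0.9, 0.2]
grip_width: 0.0939
grip_force: 0.0
```

Call:
apply_moves(
  plan=[0,0,0,0,0,0,0,0,0,0,0,0,0,0,0,0,0,0,0,0,0,0,0,0,0,0,0,0,0,0,0,0,0,0,0,0],
  hand=-1,
  squeeze=15,
)

```text
time_s: 16.05
ee_pos: [0.503, 0.1808, 0.0476]
eef_rot: [3.141, -0.0, 1.571]
force: [0.7, -0.2, 0.8]
grip_width: 0.0474
grip_force: 15.0
```

Call:
apply_moves(
  plan=[0,0,-5,0,0,0,-12,0,0,0,-20,0,0,0,-20,0,0,0,-20,0,0,0,-20,0,0,0,-20,0,0,0,-20,0,0,0,-10,0,0,0,-3,0,0,0,0,0,0,0,0,0],
)

```text
time_s: 17.25
ee_pos: [0.5025, 0.1807, 0.1966]
eef_rot: [-3.14, 0.0, 1.571]
force: [0.6, 0.2, -1.0]
grip_width: 0.0473
grip_force: 15.0
```

Call:
apply_moves(
  plan=[-10,3,0,0,-20,6,0,0,-27,8,0,0,-27,8,0,0,-27,8,0,0,-27,8,0,0,-27,8,0,0,-27,8,0,0,-27,8,0,0,-27,8,0,0,-27,8,0,0,-27,8,0,0,-27,8,0,0,-10,4,0,0,-4,2,0,0,0,0,0,0,0,0,0,0],
)

```text
time_s: 18.95
ee_pos: [0.6057, -0.1594, 0.1974]
eef_rot: [-3.141, -0.0, 1.572]
force: [-0.4, -0.0, -1.2]
grip_width: 0.0472
grip_force: 15.0
```

```bash
python3 - <<'E'
from station import camera,monitor
from h import *
c=camera("scene"); cv2.imwrite("pics/s4.png",cv2.resize(c["image"][160:320,320:480,::-1],None,fx=3,fy=3))
print(monitor.get_obs()["ee_pos"])
E
```

```text
[ 0.60574744 -0.15930719  0.19751162]
```

View pics/s4.png

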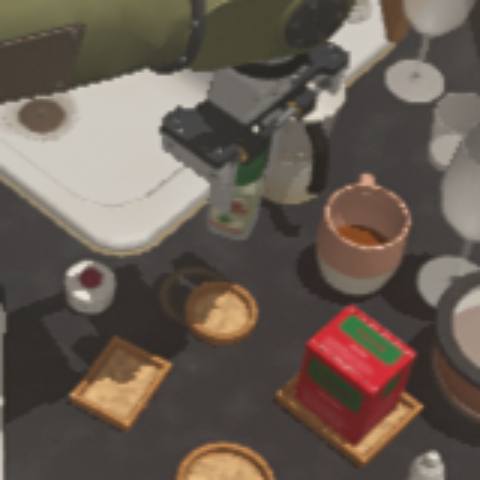

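Spice jar is held upright over its holder (crop 222,312). Lowering.

Call:
apply_moves(
  plan=[0,0,10,0,0,0,20,0,0,0,20,0,0,0,20,0,0,0,20,0,0,0,20,0,0,0,15,0,0,0,8,0,0,0,4,0,0,0,3,0,0,0,2,0,0,0,1,0,0,0,0,0,0,0,0,0],
)

```text
time_s: 20.4
ee_pos: [0.606, -0.1604, 0.0548]
eef_rot: [3.141, 0.0, 1.571]
force: [-0.1, -2.7, 1.2]
grip_width: 0.0473
grip_force: 15.0
```

Call:
apply_moves(
  plan=[0,0,1,0,0,0,0,0,0,0,0,0],
)

```text
time_s: 20.7
ee_pos: [0.6058, -0.1602, 0.0534]
eef_rot: [-3.141, -0.0, 1.571]
force: [-0.9, -3.1, 0.5]
grip_width: 0.0476
grip_force: 15.0
```

Call:
apply_moves(
  plan=[0,0,1,0,0,0,0,0,0,0,0,0],
)

```text
time_s: 21.0
ee_pos: [0.6058, -0.1602, 0.0524]
eef_rot: [-3.142, -0.0, 1.571]
force: [-0.7, -2.9, -0.4]
grip_width: 0.0478
grip_force: 15.0
```

```bash
python3 - <<'E'
from station import camera,monitor
from h import *
c=camera("scene"); cv2.imwrite("pics/s5.png",cv2.resize(c["image"][200:300,340:440,::-1],None,fx=5,fy=5,interpolation=cv2.INTER_CUBIC))
o=monitor.get_obs();print(o["ee_pos"],o["force"],o["moment"])
E
```

```text
[ 0.60582798 -0.16017527  0.05239262] [-1.80253245 -3.39290463 -0.10922343] [-0.69796879  0.1378232   0.06282036]
```

View pics/s5.png

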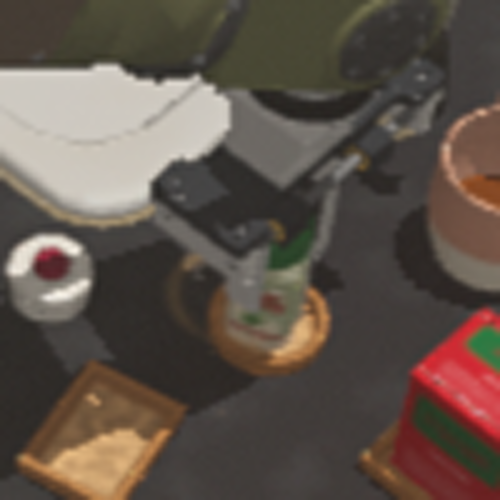

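The jar has pivoted in the grip a little (top leaning right, foot at the left rim, crop 240,335), touching the +y wall. I'll lift slightly, shift 6 mm away, and press down to right it.

Call:
apply_moves(
  plan=[0,0,-3,0,0,0,-3,0,-3,0,0,0,-3,0,0,0,0,0,0,0,0,0,0,0],
)

```text
time_s: 21.65
ee_pos: [0.6058, -0.1662, 0.0584]
eef_rot: [3.142, -0.0, 1.571]
force: [0.2, 0.9, -0.8]
grip_width: 0.0473
grip_force: 15.0
```

Call:
apply_moves(
  plan=[0,0,2,0,0,0,2,0,0,0,1,0,0,0,1,0,0,0,0,0,0,0,0,0],
)

```text
time_s: 22.25
ee_pos: [0.6058, -0.1662, 0.0525]
eef_rot: [3.142, 0.0, 1.571]
force: [-0.2, 0.1, -1.1]
grip_width: 0.0472
grip_force: 15.0
```

Call:
apply_moves(
  plan=[0,0,1,0,0,0,0,0,0,0,0,0],
)

```text
time_s: 22.55
ee_pos: [0.6061, -0.1663, 0.0521]
eef_rot: [3.141, 0.0, 1.571]
force: [-1.5, 0.0, 6.9]
grip_width: 0.047
grip_force: 15.0
```

Call:
apply_moves(
  plan=[0,0,1,0,0,0,0,0,0,0,0,0],
)

```text
time_s: 22.85
ee_pos: [0.6064, -0.1664, 0.0518]
eef_rot: [3.14, 0.001, 1.571]
force: [-3.0, 0.9, 11.5]
grip_width: 0.0479
grip_force: 15.0
```

Call:
apply_moves(
  plan=[0,0,-1,0,0,0,0,0],
)

```text
time_s: 23.05
ee_pos: [0.6061, -0.1663, 0.0519]
eef_rot: [3.141, 0.0, 1.571]
force: [-0.4, -0.1, 6.4]
grip_width: 0.0468
grip_force: 15.0
```

Call:
apply_moves(
  plan=[0,0,0,0,0,0,0,0,0,0,0,0,0,0,0,0,0,0,0,0,0,0,0,0,0,0,0,0,0,0,0,0],
  hand=1,
)

```text
time_s: 23.85
ee_pos: [0.6058, -0.1662, 0.0514]
eef_rot: [3.142, -0.0, 1.571]
force: [-1.0, -0.4, 0.2]
grip_width: 0.0939
grip_force: 0.0
```

Call:
apply_moves(
  plan=[0,0,-10,0,0,0,-20,0,0,0,-30,0,0,0,-30,0,0,0,-30,0,0,0,-30,0,0,0,-15,0,0,0,0,0],
)

```text
time_s: 24.65
ee_pos: [0.6065, -0.1664, 0.2196]
eef_rot: [3.137, 0.001, 1.571]
force: [0.9, -0.3, 0.2]
grip_width: 0.0942
grip_force: 0.0
```

Call:
apply_moves(
  plan=[10,-3,0,0,24,-6,0,0,32,-9,0,0,32,-9,0,0,32,-9,0,0,32,-9,0,0,32,-9,0,0,32,-9,0,0,32,-9,0,0,32,-9,0,0,32,-9,0,0,32,-9,0,0,32,-9,0,0,32,-9,0,0,32,-9,0,0,32,-9,0,0,16,-4,0,0,8,-1,0,0,0,0,0,0],
)

```text
time_s: 26.55
ee_pos: [0.4656, 0.3399, 0.2158]
eef_rot: [-3.141, 0.001, 1.572]
force: [-0.7, -1.6, 0.7]
grip_width: 0.0941
grip_force: 0.0
```

Call:
apply_moves(
  plan=[0,0,0,0.07,0,0,0,0.137,0,0,0,0.137,0,0,0,0.137,0,0,0,0.137,0,0,0,0.137,0,0,0,0.137,0,0,0,0.137,0,0,0,0.137,0,0,0,0.137,0,0,0,0.137,0,0,0,0.067,0,0,0,0,0,0,0,0],
)

```text
time_s: 27.95
ee_pos: [0.4662, 0.3389, 0.2164]
eef_rot: [3.141, 0.0, 0.065]
force: [-0.9, 0.1, -0.1]
grip_width: 0.0938
grip_force: 0.0
```

```bash
python3 - <<'E'
from station import camera,monitor
from h import *
c=camera("top"); cv2.imwrite("pics/t6.png",cv2.resize(c["image"][160:340,110:510,::-1],None,fx=2,fy=2,interpolation=cv2.INTER_CUBIC))
P=cloud(c); tops(c,dict(spice=(.606,-.166,.105,.05,.012),tall=(.466,.34,.145,.06,.02)),P)
c=camera("scene");P=cloud(c); tops(c,dict(spice=(.606,-.166,.105,.05,.012),tall=(.466,.34,.145,.06,.02)),P)
print(monitor.get_obs()["ee_pos"])
E
```

```text
spice 202 med z 0.104 rect 0.602 -0.1643 [0.04  0.042] ang 78.8 mean [ 0.6017 -0.1637]
tall 0 med z nan rect 0.0 0.0 [0. 0.] ang 0.0 mean [nan nan]
spice 174 med z 0.104 rect 0.6022 -0.1693 [0.051 0.04 ] ang 40.0 mean [ 0.6028 -0.1689]
tall 224 med z 0.142 rect 0.4658 0.3318 [0.067 0.05 ] ang 0.1 mean [0.4663 0.3313]
[0.46602188 0.33929529 0.21641068]
  return _methods._mean(a, axis=axis, dtype=dtype,
  ret = ret.dtype.type(ret / rcount)
h.py:16: RuntimeWarning: Mean of empty slice.
  (cx,cy),s,a=cv2.minAreaRect(q); print(n,len(q),"med z %.3f"%np.median(P[m>0][:,2]),"rect",round(cx,4),round(cy,4),np.round(s,3),"ang",round(a,1),"mean",q.mean(0).round(4))
  ret = um.true_divide(
```

View pics/t6.png

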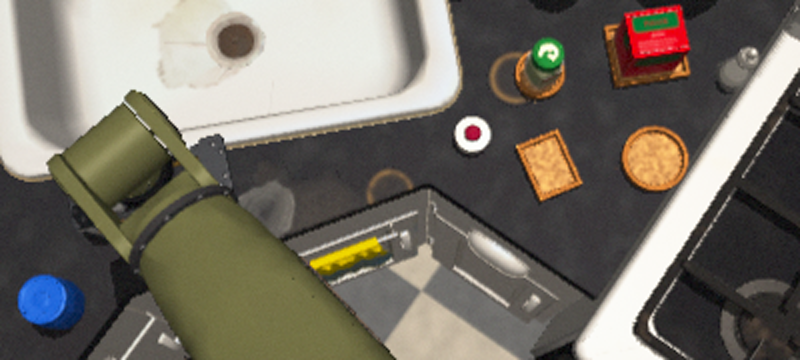

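Spice stands in its holder (crop 545,68), about 6 mm off centre and at the right height. Now the tall carton.

Call:
apply_moves(
  plan=[0,0,10,0,0,0,20,0,0,0,25,0,0,0,25,0,0,0,25,0,0,0,20,0,0,0,10,0,0,0,5,0,0,0,0,0,0,0,0,0],
)

```text
time_s: 29.05
ee_pos: [0.4662, 0.34, 0.0773]
eef_rot: [-3.141, -0.001, 0.064]
force: [-0.8, -0.7, 0.8]
grip_width: 0.0944
grip_force: 0.0
```

Call:
apply_moves(
  plan=[0,0,0,0,0,0,0,0,0,0,0,0,0,0,0,0,0,0,0,0,0,0,0,0,0,0,0,0,0,0,0,0,0,0,0,0],
  hand=-1,
  squeeze=20,
)

```text
time_s: 29.95
ee_pos: [0.4658, 0.3398, 0.0765]
eef_rot: [-3.142, -0.0, 0.064]
force: [-0.5, -0.2, 0.6]
grip_width: 0.0369
grip_force: 20.0
```

Call:
apply_moves(
  plan=[0,0,-5,0,0,0,-12,0,0,0,-20,0,0,0,-20,0,0,0,-20,0,0,0,-20,0,0,0,-20,0,0,0,-20,0,0,0,-10,0,0,0,-3,0,0,0,0,-0.08,0,0,0,-0.08,0,0,0,0,0,0,0,0],
)

```text
time_s: 31.35
ee_pos: [0.4657, 0.3397, 0.2259]
eef_rot: [3.141, 0.001, 0.221]
force: [-0.3, 0.6, -0.6]
grip_width: 0.0373
grip_force: 20.0
```

Call:
apply_moves(
  plan=[-2,10,0,0,-4,20,0,0,-5.7,27,0,0,-5.7,27,0,0,-5.7,27,0,0,-5.7,27,0,0,-5.7,27,0,0,-5.7,27,0,0,-5.7,27,0,0,-5.7,27,0,0,-5.7,27,0,0,-5.7,27,0,0,-5.7,27,0,0,-5.7,27,0,0,-5.7,27,0,0,-5.7,27,0,0,-5.7,27,0,0,-5.7,27,0,0,-2,10,0,0,-1,5,0,0],
)

```text
time_s: 33.35
ee_pos: [0.4736, -0.1484, 0.2263]
eef_rot: [-3.141, 0.0, 0.222]
force: [-0.2, 0.5, -0.7]
grip_width: 0.0369
grip_force: 20.0
```

Call:
apply_moves(
  plan=[0,0,10,0,0,0,20,0,0,0,20,0,0,0,20,0,0,0,20,0,0,0,15,0,0,0,5,0,0,0,0,0,0,0,0,0],
)

```text
time_s: 34.25
ee_pos: [0.4743, -0.1473, 0.117]
eef_rot: [3.141, -0.001, 0.224]
force: [-0.2, 0.3, -0.8]
grip_width: 0.0369
grip_force: 20.0
```

```bash
python3 - <<'E'
from station import camera,monitor
from h import *
c=camera("scene"); cv2.imwrite("pics/s7.png",cv2.resize(c["image"][200:340,310:450,::-1],None,fx=4,fy=4,interpolation=cv2.INTER_CUBIC))
print(monitor.get_obs()["ee_pos"])
E
```

```text
[ 0.47435656 -0.14742989  0.1171796 ]
```

View pics/s7.png

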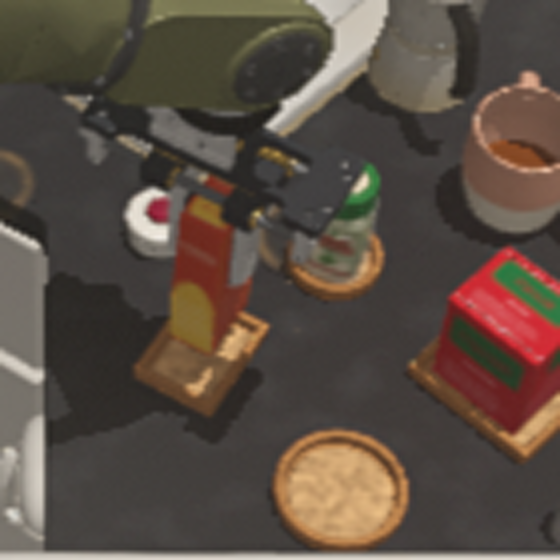

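The carton is upright and aligned above the narrow holder (crop 200,365). Lowering.

Call:
apply_moves(
  plan=[-2,0,8,0,0,0,10,0,0,0,8,0,0,0,4,0,0,0,3,0,0,0,1,0,0,0,0,0,0,0,0,0],
)

```text
time_s: 35.1
ee_pos: [0.4722, -0.1481, 0.0827]
eef_rot: [3.141, -0.0, 0.224]
force: [0.2, -0.9, -0.9]
grip_width: 0.0368
grip_force: 20.0
```

Call:
apply_moves(
  plan=[0,0,1,0,0,0,0,0,0,0,0,0],
)

```text
time_s: 35.4
ee_pos: [0.4721, -0.148, 0.0815]
eef_rot: [3.142, -0.0, 0.224]
force: [-0.6, 0.7, -0.4]
grip_width: 0.0369
grip_force: 20.0
```

Call:
apply_moves(
  plan=[0,0,1,0,0,0,0,0,0,0,0,0],
)

```text
time_s: 35.7
ee_pos: [0.4722, -0.148, 0.0814]
eef_rot: [3.141, -0.001, 0.224]
force: [-5.0, 2.1, 11.9]
grip_width: 0.0372
grip_force: 20.0
```

Call:
apply_moves(
  plan=[0,0,0,0,0,0,0,0,0,0,0,0,0,0,0,0,0,0,0,0,0,0,0,0,0,0,0,0,0,0,0,0],
  hand=1,
)

```text
time_s: 36.5
ee_pos: [0.472, -0.148, 0.0804]
eef_rot: [3.142, 0.0, 0.224]
force: [0.5, 0.0, 0.6]
grip_width: 0.0935
grip_force: 0.0
```

Call:
apply_moves(
  plan=[0,0,-10,0,0,0,-20,0,0,0,-30,0,0,0,-30,0,0,0,-30,0,0,0,-20,0,0,0,-10,0,0,0,0,0],
)

```text
time_s: 37.3
ee_pos: [0.4723, -0.1481, 0.2317]
eef_rot: [3.14, -0.002, 0.224]
force: [-0.4, -0.4, -0.2]
grip_width: 0.094
grip_force: 0.0
```

Call:
apply_moves(
  plan=[0,0,0,-0.07,0,0,0,-0.135,0,0,0,-0.135,0,0,0,-0.135,0,0,0,-0.135,0,0,0,-0.135,0,0,0,-0.135,0,0,0,-0.135,0,0,0,-0.135,0,0,0,-0.135,0,0,0,-0.062,0,0,0,0,0,0,0,0],
)

```text
time_s: 38.6
ee_pos: [0.4718, -0.1479, 0.2296]
eef_rot: [-3.14, -0.001, 1.569]
force: [-0.1, 0.4, -0.0]
grip_width: 0.0943
grip_force: 0.0
```

Call:
apply_moves(
  plan=[10,1,0,0,22,1,0,0,35,2.1,0,0,35,2.1,0,0,35,2.1,0,0,35,2.1,0,0,35,2.1,0,0,35,2.1,0,0,35,2.1,0,0,35,2.1,0,0,35,2.1,0,0,35,2.1,0,0,35,2.1,0,0,35,2.1,0,0,35,2.1,0,0,35,2.1,0,0,35,2.1,0,0,35,2.1,0,0,14,1,0,0,5,0,0,0],
)

```text
time_s: 40.6
ee_pos: [0.5076, 0.4648, 0.2295]
eef_rot: [-3.141, 0.001, 1.571]
force: [-0.0, -1.0, 0.1]
grip_width: 0.0941
grip_force: 0.0
```

```bash
python3 -W ignore - <<'E'
from station import camera,monitor
from h import *
d=dict(honey=(.508,.46,.086,.06,.012),tall=(.4725,-.148,.15,.06,.02))
c=camera("scene"); cv2.imwrite("pics/s8.png",cv2.resize(c["image"][80:340,130:450,::-1],None,fx=2.3,fy=2.3,interpolation=cv2.INTER_CUBIC))
tops(c,d,cloud(c)); c=camera("top"); tops(c,d,cloud(c))
print(monitor.get_obs()["ee_pos"])
E
```

```text
honey 241 med z 0.085 rect 0.5117 0.4577 [0.069 0.066] ang 14.7 mean [0.5107 0.4578]
tall 275 med z 0.148 rect 0.4725 -0.156 [0.066 0.041] ang 13.1 mean [ 0.4722 -0.1554]
honey 0 med z nan rect 0.0 0.0 [0. 0.] ang 0.0 mean [nan nan]
tall 318 med z 0.147 rect 0.472 -0.1474 [0.058 0.038] ang 12.5 mean [ 0.4725 -0.1478]
[0.50809612 0.46341055 0.22995418]
```

View pics/s8.png

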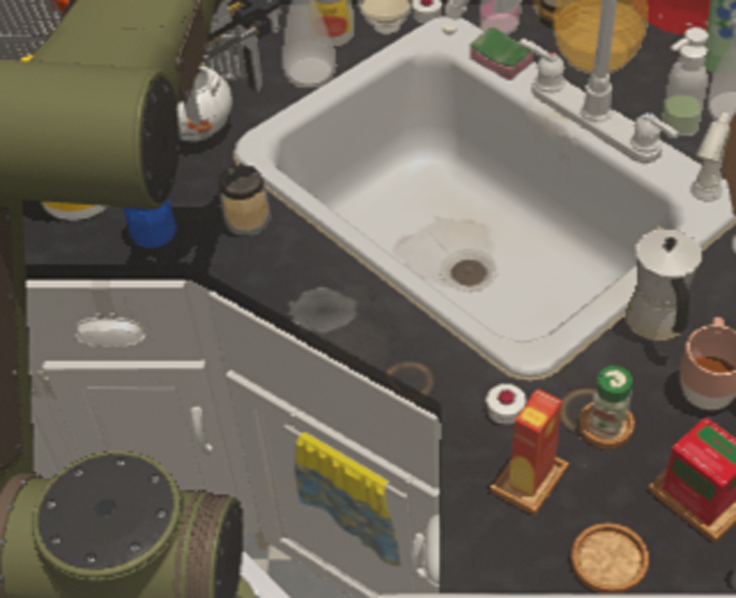

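Tall carton stands in its holder (crop 533,450). The honey jar is under the gripper (crop 243,200). Descend and grip.

Call:
apply_moves(
  plan=[0,0,12,0,0,0,25,0,0,0,25,0,0,0,25,0,0,0,25,0,0,0,25,0,0,0,25,0,0,0,15,0,0,0,12,0,0,0,6,0,0,0,0,0,0,0,0,0],
)

```text
time_s: 41.9
ee_pos: [0.509, 0.4633, 0.0364]
eef_rot: [3.141, -0.001, 1.571]
force: [0.2, 0.3, 0.1]
grip_width: 0.094
grip_force: 0.0
```

Call:
apply_moves(
  plan=[0,0,0,0,0,0,0,0,0,0,0,0,0,0,0,0,0,0,0,0,0,0,0,0,0,0,0,0,0,0,0,0,0,0,0,0],
  hand=-1,
  squeeze=30,
)

```text
time_s: 42.8
ee_pos: [0.509, 0.4632, 0.036]
eef_rot: [3.141, -0.001, 1.571]
force: [2.4, 0.0, 5.8]
grip_width: 0.0674
grip_force: 29.2
```

Call:
apply_moves(
  plan=[0,0,-5,0,0,0,-12,0,0,0,-20,0,0,0,-20,0,0,0,-20,0,0,0,-20,0,0,0,-20,0,0,0,-20,0,0,0,-20,0,0,0,-15,0,0,0,-8,0,0,0,0,0],
)

```text
time_s: 44.0
ee_pos: [0.5087, 0.4631, 0.2164]
eef_rot: [3.141, -0.001, 1.571]
force: [-0.1, -1.0, -2.7]
grip_width: 0.067
grip_force: 29.2
```

Call:
apply_moves(
  plan=[-10,-2,0,0,-20,-2,0,0,-30,-2,0,0,-30,-2,0,0,-30,-2,0,0,-30,-2,0,0,-30,-2,0,0,-30,-2,0,0,-30,-2,0,0,-30,-2,0,0,-30,-2,0,0,-30,-2,0,0,-30,-2,0,0,-30,-2,0,0,-30,-2,0,0,-30,-2,0,0,-30,-2,0,0,-30,-2,0,0,-30,-2,0,0,-30,-2,0,0],
)

```text
time_s: 46.0
ee_pos: [0.468, -0.1081, 0.2146]
eef_rot: [-3.14, -0.0, 1.571]
force: [1.1, -0.3, -1.9]
grip_width: 0.067
grip_force: 29.2
```

Call:
apply_moves(
  plan=[-30,-2,0,0,-30,-2,0,0,-30,-2,0,0,-30,-2,0,0,-30,-2,0,0,-20,-2,0,0,-12,0,0,0,-6,0,0,0,0,0,0,0,0,0,0,0],
)

```text
time_s: 47.0
ee_pos: [0.4568, -0.2943, 0.2153]
eef_rot: [-3.141, -0.0, 1.571]
force: [-0.0, -0.2, -2.2]
grip_width: 0.0671
grip_force: 29.2
```

Call:
apply_moves(
  plan=[0,0,10,0,0,0,20,0,0,0,25,0,0,0,25,0,0,0,25,0,0,0,20,0,0,0,10,0,0,0,5,0,0,0,0,0,0,0,0,0],
)

```text
time_s: 48.0
ee_pos: [0.457, -0.2952, 0.0763]
eef_rot: [3.141, 0.001, 1.571]
force: [-0.1, -0.4, -2.8]
grip_width: 0.0668
grip_force: 29.2
```

```bash
python3 - <<'E'
from station import camera,monitor
from h import *
c=camera("scene"); cv2.imwrite("pics/s9.png",cv2.resize(c["image"][220:350,340:480,::-1],None,fx=4,fy=4,interpolation=cv2.INTER_CUBIC))
print(monitor.get_obs()["ee_pos"])
E
```

```text
[ 0.45705042 -0.29523226  0.07635429]
```

View pics/s9.png

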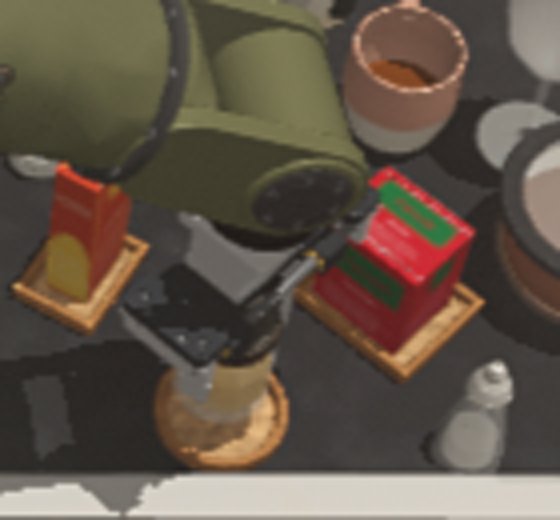

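The honey jar hangs over the large round holder (crop 222,415). Lowering.

Call:
apply_moves(
  plan=[0,0,8,0,0,0,10,0,0,0,8,0,0,0,4,0,0,0,3,0,0,0,1,0,0,0,0,0,0,0,0,0],
)

```text
time_s: 48.85
ee_pos: [0.4568, -0.2951, 0.0417]
eef_rot: [3.141, 0.0, 1.571]
force: [0.2, -0.2, -2.2]
grip_width: 0.0668
grip_force: 29.2
```

Call:
apply_moves(
  plan=[0,0,1,0,0,0,0,0,0,0,0,0],
)

```text
time_s: 49.15
ee_pos: [0.4568, -0.2952, 0.0409]
eef_rot: [3.141, 0.0, 1.571]
force: [-1.4, 0.7, 3.9]
grip_width: 0.0671
grip_force: 29.2
```

Floor contact at the expected height. Release and back off.

Call:
apply_moves(
  plan=[0,0,0,0,0,0,0,0,0,0,0,0,0,0,0,0,0,0,0,0,0,0,0,0,0,0,0,0,0,0,0,0],
  hand=1,
)

```text
time_s: 49.95
ee_pos: [0.4567, -0.295, 0.0405]
eef_rot: [3.142, 0.0, 1.571]
force: [-0.7, 0.3, 0.3]
grip_width: 0.0943
grip_force: 0.0
```

Call:
apply_moves(
  plan=[0,0,-10,0,0,0,-20,0,0,0,-30,0,0,0,-30,0,0,0,-30,0,0,0,-30,0,0,0,-20,0,0,0,-10,0,-20,-10,0,0,-30,-20,0,0,-30,-20,0,0,-30,-20,0,0,-30,-20,0,0,-20,-20,0,0,0,0,0,0,0,0,0,0],
)

```text
time_s: 51.55
ee_pos: [0.3464, -0.4549, 0.2201]
eef_rot: [-3.141, -0.001, 1.57]
force: [0.3, 0.4, -0.3]
grip_width: 0.0939
grip_force: 0.0
```

```bash
python3 -W ignore - <<'E'
from station import camera,monitor
from h import *
d=dict(honey=(.456,-.295,.091,.06,.01),tall=(.4725,-.148,.15,.06,.015),spice=(.606,-.166,.105,.05,.01),wide=(.612,-.318,.099,.07,.01),tin=(.5267,-.05,.03,.05,.012),sh=(.55,-.427,.1,.05,.02))
for n in("scene","top"):
    c=camera(n); cv2.imwrite(f"pics/f{n}.png",cv2.resize(c["image"][150:290,320:520,::-1],None,fx=4,fy=4,interpolation=cv2.INTER_CUBIC)); tops(c,d,cloud(c))
print(monitor.get_obs()["ee_pos"])
E
```

```text
honey 242 med z 0.090 rect 0.44 -0.3011 [0.038 0.064] ang 21.2 mean [ 0.4423 -0.3008]
tall 0 med z nan rect 0.0 0.0 [0. 0.] ang 0.0 mean [nan nan]
spice 0 med z nan rect 0.0 0.0 [0. 0.] ang 0.0 mean [nan nan]
wide 26 med z 0.098 rect 0.5814 -0.2892 [0.02  0.011] ang 38.5 mean [ 0.5833 -0.2892]
tin 0 med z nan rect 0.0 0.0 [0. 0.] ang 0.0 mean [nan nan]
sh 17 med z 0.077 rect 0.5446 -0.4495 [0.005 0.019] ang 89.1 mean [ 0.5449 -0.4493]
honey 453 med z 0.088 rect 0.452 -0.2902 [0.062 0.063] ang 80.0 mean [ 0.452  -0.2901]
tall 307 med z 0.148 rect 0.4724 -0.1481 [0.057 0.037] ang 12.5 mean [ 0.4727 -0.1482]
spice 203 med z 0.104 rect 0.6021 -0.1643 [0.04  0.042] ang 80.0 mean [ 0.6014 -0.1636]
wide 662 med z 0.097 rect 0.6072 -0.3157 [0.079 0.066] ang 88.5 mean [ 0.607  -0.3157]
tin 240 med z 0.025 rect 0.5268 -0.0503 [0.047 0.046] ang 80.0 mean [ 0.5273 -0.0506]
sh 93 med z 0.092 rect 0.5502 -0.4274 [0.027 0.028] ang 80.0 mean [ 0.5508 -0.4282]
[ 0.3472162  -0.4542834   0.22034315]
```

View pics/ftop.png

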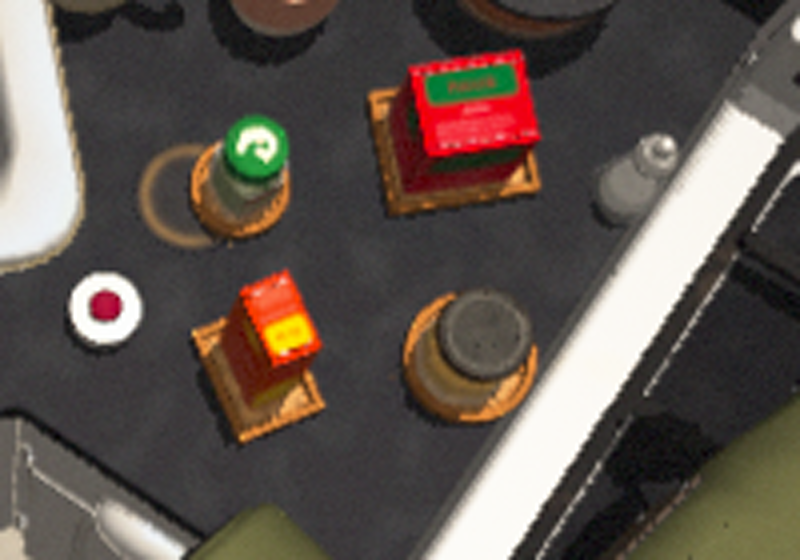

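All four stand in their holders, within about 7 mm of centre and at the right heights. The tin and shaker have not moved. Handing in.

```bash
python3 -c "
from station import ctrl
print(ctrl.hand_in())"
```

```text
the job is handed in; nothing more can be done
None
```

I handed the job in: the honey jar, the spice jar and both cartons stand released in their own holders, each within about 7 mm of centre by the last camera check, with the tin and shaker unmoved; the hand-in returned no verdict.

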